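# Hook the sander's offcut tray out to its stop

### The job

Take the pull hook from its wooden rest, drop its tip into the steel loop of the offcut tray under the bench sander, and draw the tray out with the hook until you feel it held firmly against the stop block for a moment; the block is set by hand, so feel for it, never yank or force (keep every pull and push of the hook below 20 N), and keep the gripper off the tray. Then unhook, leave the tray drawn out and lay the hook back in its rest. Leave everything else where it stands.

Things in the scene. Friction and masses are not known exactly. Their poses are not given: they have to be found in the camera images.
- hook_grip (a point): Pull hook, loose, 0.12 kg: centre of its wooden handle, a bar 130 long (x) x 14 thick (y) x 26 high (z). x points along the tool to the hook end, z up. A steel shaft 8 mm thick leaves the handle's end on the axis, and 151 mm from this centre turns straight down; its round tip ends 38 mm below the axis. The tool starts level in its rest with its tip hanging free. It is gripped from above across the 14 mm; the centre of mass is about 12 mm ahead of this point.
- hook_tip (a point): Lowest point of the hook's tip (8 mm thick): 150 mm ahead of and 38 mm below hook_grip in the tool's axes.
- rest_seat (a point): Fixed wooden tool rest: where hook_grip is when the hook lies in it, 63 mm above the bench. x along the tool (to the hook's end), z up. Two forks 50 mm either side along x carry the handle's underside at 50 mm height; slots 21 mm wide, flared at the top, fork tops at about 75 mm; the space between the forks is open down to a 10 mm thick base for the fingers.
- loop (a point): Centre of the tray's pull loop: a level loop of 6 mm steel rod standing out in front of the tray; opening 26 mm wide (y) and about 23 mm long (x); rod centre line 54 mm above the bench. It lies 14.5 mm in front of the tray's front face and starts 20 to 40 mm in front of the sander's mouth. Axes are the tray's: -x is the way out.
- tray_front (a point): Open plywood tray, loose, 160 (x) x 110 (y) x 60 mm high, 0.45 to 0.75 kg, slides on the bench (drag 2 to 6 N) between low steel guide strips with about 4 mm play each side: this point is the centre of its front face, 20 mm above the bench. -x is the way out.
- tray: The same tray: origin on the bench under the middle of its front face, tray runs from there to +x.
- sander: Fixed bench sander 178 wide, 240 long, up to 153 high, over the tray bay; origin on the bench at the middle of the bay's mouth, bay runs to +x, the tray comes out towards -x. Roof 70 to 82 mm above the bench from the mouth inwards. Guide strips 14 mm high run 155 mm out in front of the mouth.
- stop_rail: Fixed steel rail (20 mm high) across the way out, 165 to 185 mm from the mouth; origin on the bench in the middle of its face towards the tray, x towards the tray. It carries a rigid dark stop block, 65 mm long, 40 wide and 29 high, clamped so that its face stands 8 to 48 mm from the rail's face towards the tray: set differently every time and not measured. The tray's front meets it squarely; loop and hook pass above it.
- hook: The pull hook; same point and axes as hook_grip.
- tin: Bystander: paint tin 84 dia x 100 mm; leave it alone.
- glue: Bystander: glue bottle 58 dia x 170 mm; leave it alone.
- mug: Bystander: white mug 80 dia x 90 mm; leave it alone.
- offcut: Bystander: loose wood block 130 x 50 x 30 mm; leave it alone.
- tape: Bystander: tape measure 65 x 36 x 60 mm; leave it alone.
- driver: Bystander: screwdriver lying on the bench, about 200 long mm; leave it alone.
- square: Bystander: carpenter's try-square lying flat, stock 140 x 20 x 18, blade 200 x 30 mm; leave it alone.

How it is judged:
By the outcome, as a careful person would: the job done as asked, in the order asked, and still so for the second after the job is handed in, with the robot touching nothing.
It also fails if it takes over 72 s, if anything falls off the work surface, if the arm or the gripper's body presses on something with over 40 N, if the wrist force passes 120 N, or if a joint passes its speed limit or range.

### The arm

A 7-joint arm with a two-finger parallel gripper is mounted at the origin on the work surface. World frame = base frame: x ahead of the robot, y to its left, z up, the work surface at z = 0. Lengths are in m, angles in rad, forces in N, time in s.
With the tool pointing down it reaches from about 0.35 to 0.9 m from the base axis. Payload 8.1 kg.
Tool frame: the origin (TCP) lies on the centre line of the jaws, within the pads' length; the fingertips stand 19 mm ahead of it and the grasp point (between the pads) is the TCP (arm.tip_reach is the distance from the TCP to the fingertips, in m); z points along the fingers, y is the line along which they close (so a half turn about z gives the same grasp; the last joint's range is limited). The gripper opens to 92 mm and grips with 3 to 60 N. Pads are 19 mm wide; open, the fingers measure 130 mm over their backs; the gripper's body (75 mm by 190 mm) begins 47 mm behind the grasp point.
Start: joints at [-0.103, 0.434, 0.025, 1.573, -0.012, 1.134, -0.075], TCP at [0.625, -0, 0.246] pointing down, gripper open.
Joint ranges: [-2.62, 2.62], [-0.44, 2.09], [-1.27, 1.32], [0.08, 2.57], [-1.32, 4.46], [0.12, 2], [-2.74, 2.74]. Speed limits (rad/s): [2.22, 2.22, 3.01, 3.01, 3.14, 3.14, 3.14].

### API

Orientations are given as a rotation vector (axis times angle).
In Python, from cell import arm gives the robot as it stands.
- The arm moves only by the tool arm_command, never from a script. Its argument "targets" is a list that holds one entry, the list of rows, each a list of 6 numbers: the shift along the tool's x, y, z in m, then the turn, a rotation vector about the tool's x, y, z in rad. A call has 1 to 10 rows; each row shifts and turns the commanded pose from where the row before left it, along the tool's axes as they then stand; what a row does not reach is not made up. A row lasts 1/8 s, in which the tool goes at most 62.5 mm and 10.7 degrees, less where a joint would pass 70% of its speed; a pose out of reach is approached as far as the arm can. A call with a gripper value outside its range is refused whole. "jaw" is the finger opening in m, from 0 to 0.0918, set as the call begins (left out, the last holds). The fingers move at their own pace and stop on an object; "newtons" is the grip in N (left out, the last holds). Time passes only in rows, so rows that do not move let the fingers close. It gives the time, the measured TCP pose, the force, the opening and the grip force at its end, in the units of the state.
- arm.observe(): the state, without advancing time (a new reading comes with each control period).
- arm.get_image(name): name is "scene" or "side" or "wrist"; returns a dict with "pixels" (384x512x3 uint8, red, green, blue), "z_map" (384x512 float32, m along the optical axis (not along the pixel's ray), 0 where there is no reading), "fx", "fy", "cx", "cy" (pixels), "dist" ([k1, k2, p1, p2, k3] as OpenCV has them; the pictures are not rectified), "xyz" and "rotation" of the camera in the world; the wrist camera has in their place "T_tool_cam" (4x4, takes a point from camera to tool coordinates, whose origin is the TCP and whose axes are the flange's). Camera axes: x right, y down, z forward; pixel columns grow to the right and rows downward; lengths in m; the calibration is good to about 2 mm. A picture is of the moment at which its call begins: read the wrist's pose just before it.
- arm.sign_off(): hands the job in; it is judged then, once.
The state is a dict: "clock": time; "joints": joint angles; "dq": joint speeds; "joint_efforts": joint torques, N m; "position": TCP position; "ee_rot": TCP orientation; "force": force on the tool from outside, world axes, zero at the start; "ft_torque": the same for the moment, N m; "width": opening from 0.0 (shut) to 1.0 (fully open); "gripper_force": force on a finger pad.
Only numpy, scipy, OpenCV 4.12 (cv2) and the standard library are available. Lean on these libraries where they do the work, as an engineer would, in place of code of your own. Each camera call takes 0.05 s, during which the arm holds its last target. There are 200 camera calls.

## Working session

There is one attempt and no reset: what is moved stays moved. The work goes in short steps, Python scripts to look and compute and a tool call to move; the robot and the scene stay as the last step left them, time stands still between calls to the robot, and variables do not carry over. Pictures are saved under pics/ and viewed, at most 10 in all, crops included, and the job is handed in when it is done.

Besides the shell and the picture viewer there is one more tool, called after "Request:" as name(argument=value, ...), one argument or row to a line, values as JSON. arm_command: Moves the arm, as the interface text tells. Its arguments: {"type":"object","properties":{"targets":{"type":"array","items":{"type":"array","items":{"type":"array","items":{"type":"number"}}}},"jaw":{"type":"number"},"newtons":{"type":"number"}},"required":["targets"]}

```bash
mkdir -p pics; ls; cat > h.py <<'E'
import numpy as np, cv2
from cell import arm
from scipy.spatial.transform import Rotation as R
def grab(n):
    s=arm.observe(); im=arm.get_image(n)
    if 'T_tool_cam' in im:
        T=np.eye(4); T[:3,:3]=R.from_rotvec(s['ee_rot']).as_matrix(); T[:3,3]=s['position']
        T=T@np.array(im['T_tool_cam'])
    else:
        T=np.eye(4); r=np.array(im['rotation']); T[:3,:3]=r if r.shape==(3,3) else R.from_rotvec(r).as_matrix(); T[:3,3]=im['xyz']
    im['T']=T; return im
def norm(im,uv):
    K=np.array([[im['fx'],0,im['cx']],[0,im['fy'],im['cy']],[0,0,1]])
    return cv2.undistortPoints(np.array(uv,float).reshape(-1,1,2),K,np.array(im['dist'])).reshape(-1,2)
def onplane(im,uv,z):
    n=norm(im,uv); d=np.c_[n,np.ones(len(n))]@im['T'][:3,:3].T; o=im['T'][:3,3]
    return o+d*((z-o[2])/d[:,2])[:,None]
def cloud(im):
    h,w=im['z_map'].shape; u,v=np.meshgrid(np.arange(w),np.arange(h))
    n=norm(im,np.c_[u.ravel(),v.ravel()]); z=im['z_map'].ravel()
    P=np.c_[n*z[:,None],z]@im['T'][:3,:3].T+im['T'][:3,3]; P[z==0]=np.nan
    return P.reshape(h,w,3)
def save(im,f,box=None,s=1):
    p=im['pixels'][:,:,::-1]
    if box: p=p[box[1]:box[3],box[0]:box[2]]
    cv2.imwrite('pics/'+f,cv2.resize(p,None,fx=s,fy=s,interpolation=cv2.INTER_CUBIC))
E
python3 - <<'E'
from h import *
s=arm.observe(); print(s)
for n in ['scene','side']:
    im=grab(n); save(im,n+'1.png',s=1.5); print(n,im['T'].round(3),im['fx'],im['dist'])
    np.savez('/tmp/'+n,**{k:v for k,v in im.items()})
E
```

```text
pics
{'clock': 0.0, 'joints': array([-0.10259987,  0.43524611,  0.02496402,  1.57412106, -0.01161298,
        1.13399586, -0.07511075]), 'dq': array([-8.69481473e-04,  1.09161965e-03, -1.13546961e-03,  1.74501056e-03,
        1.85386931e-03,  3.74832594e-05,  4.59904582e-04]), 'joint_efforts': array([ 3.89017032e-04, -6.67853522e+01,  9.84863900e-01, -3.14464223e+01,
       -6.05165795e-02,  4.27553023e-02,  1.12382318e-04]), 'position': array([ 6.24503842e-01, -4.67307205e-05,  2.44921207e-01]), 'ee_rot': array([-2.22078404e+00, -2.22061015e+00,  1.94530951e-03]), 'force': array([-0.32543821,  0.47976421,  0.01227747]), 'ft_torque': array([-0.02592646, -0.03252187, -0.0115311 ]), 'gripper_force': 0.0, 'width': 1.0001183459845897}
scene [[ 0.59   0.515 -0.622  1.127]
 [ 0.807 -0.376  0.455 -0.502]
 [ 0.    -0.771 -0.637  0.618]
 [ 0.     0.     0.     1.   ]] 347.7859932142254 [-0.10887194  0.          0.          0.          0.        ]
side [[-0.689 -0.398  0.606  0.044]
 [-0.725  0.385 -0.571  0.409]
 [-0.006 -0.833 -0.554  0.592]
 [ 0.     0.     0.     1.   ]] 424.20261536766503 [-0.07235759  0.          0.          0.          0.        ]
```

View pics/scene1.png

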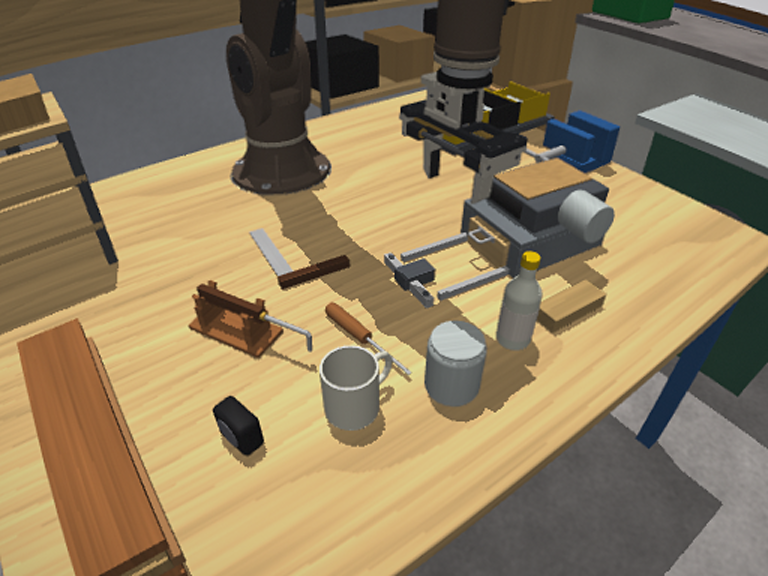

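View pics/side1.png

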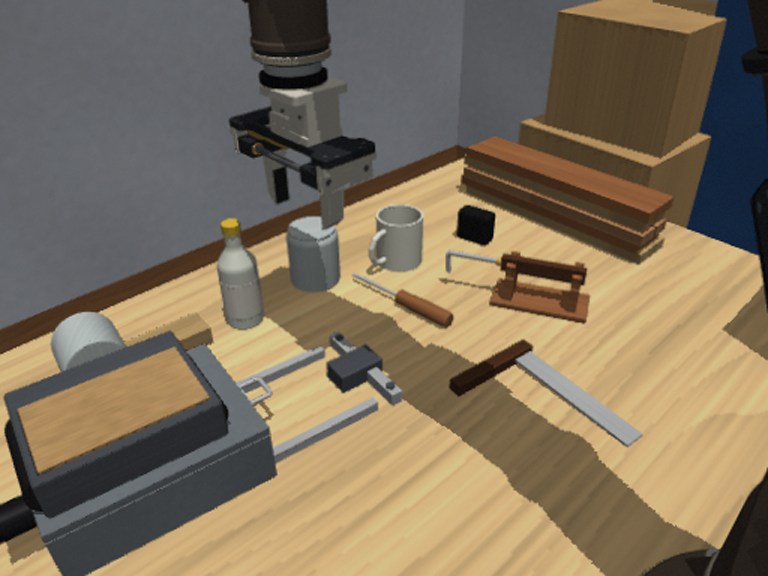

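The scene view shows the hook in its rest (handle from about (197,288) to (265,316), tip (310,349)) and the loop at about (481,237). The side view shows the loop at (258,390), the stop block at (355,368), the strip ends at (323,350) and (376,404), and the hook tip at (448,270). Next I'll measure these.

```bash
python3 - <<'E'
from h import *
for n in ['scene','side']:
    im=dict(np.load(f'/tmp/{n}.npz')); C=cloud(im); np.save(f'/tmp/{n}C',C)
    hsv=cv2.cvtColor(im['pixels'],cv2.COLOR_RGB2HSV)
    g=lambda p:(np.array(p)/1.5)
    if n=='scene':
        print('handle ends ',onplane(im,[g((199,287)),g((266,317))],.076).round(3))
        print('bend',onplane(im,[g((308,333))],.063).round(3),'tip',onplane(im,[g((310,349))],.025).round(3))
        print('loop',onplane(im,[g((481,236))],.054).round(3))
        hb=(125,185,180,220)
    else:
        print('bend',onplane(im,[g((450,253))],.063).round(3),'tip',onplane(im,[g((448,270))],.025).round(3))
        print('handle ends',onplane(im,[g((586,262)),g((502,256))],.076).round(3))
        print('loop',onplane(im,[g((258,390))],.054).round(3))
        print('strip ends',onplane(im,[g((322,350)),g((376,404))],.014).round(3))
        hb=(325,160,400,205)
    x0,y0,x1,y1=hb; c=C[y0:y1,x0:x1].reshape(-1,3)
    m=(c[:,2]>.071)&(c[:,2]<.082); q=c[m]; 
    r=cv2.minAreaRect((q[:,:2]*1000).astype(np.float32)); print('handle top',len(q),r,np.median(q[:,2]))
    # dark block top z~.029, strips z~.014, sander
    M=(C[...,2]>.024)&(C[...,2]<.034)&(hsv[...,2]<90)
    for (lo,hi,nm) in [(.025,.034,'block'),(.010,.018,'strip'),(.018,.023,'rail'),(.047,.060,'loop')]:
        M=((C[...,2]>lo)&(C[...,2]<hi)&(hsv[...,1]<70)).astype(np.uint8)
        k,l,st,ce=cv2.connectedComponentsWithStats(M)
        for i in range(1,k):
            if st[i,4]>=25:
                p=C[l==i]; rr=cv2.minAreaRect((p[:,:2]*1000).astype(np.float32)); print(nm,ce[i].round(),st[i,4],np.round(rr[0],1),np.round(rr[1],1),round(rr[2],1))
E
```

```text
handle ends  [[ 0.427 -0.361  0.076]
 [ 0.557 -0.303  0.076]]
bend [[ 0.613 -0.262  0.063]] tip [[ 0.61  -0.261  0.025]]
loop [[0.571 0.142 0.054]]
handle top 323 ((480.3111877441406, -331.3575134277344), (127.88569641113281, 48.17353820800781), 27.23482894897461) 0.07606740887763042
block [125.  26.] 66 [-1395.9   242.2] [322.3  34.2] 87.6
block [72. 37.] 87 [-1398.5  -117.1] [363.   37.6] 88.7
block [471.  82.] 1449 [ 285.7 1252.7] [973.2 422.2] 0.2
block [32. 46.] 31 [-1395.7  -369.6] [123.1  21. ] 86.2
block [199. 114.] 63 [79.4 11.2] [92.5 23.3] 81.2
block [173. 116.] 61 [ 42.3 -70.5] [108.5  19.3] 30.1
block [375. 167.] 71 [675.2 267.9] [117.4   6. ] 82.0
block [276. 180.] 243 [551.3  -6.7] [64.6 43. ] 81.9
block [342. 224.] 62 [780.3  14. ] [53.6 18.8] 39.5
block [232. 252.] 70 [ 698.6 -247.6] [54.2 14. ] 60.7
block [300. 260.] 95 [ 799.5 -136.9] [76.6 28.3] 45.8
block [234. 276.] 98 [ 748.3 -274.4] [75.9 28.8] 62.4
block [161. 293.] 71 [ 693.9 -425.1] [60.9 22.5] 42.2
strip [116.  30.] 35 [-1398.1   170.8] [162.8  27.8] 88.6
strip [65. 41.] 38 [-1396.5  -170.2] [ 26.8 186. ] 
[... 4351 characters left out ...]
 83.0
rail [250. 252.] 202 [522.8  -4.7] [103.4  47.9] 28.1
rail [172. 314.] 47 [486.3 191.9] [41.   3.3] 83.0
rail [ 98. 352.] 274 [501.  311.9] [195.3   4.2] 82.6
loop [292.   8.] 313 [ 2015.5 -1732.1] [958.  441.6] 58.2
loop [80. 47.] 464 [2086.2 -419.3] [854.6  32.7] 89.5
loop [318. 143.] 182 [ 674.2 -410.6] [59.8 33.1] 10.1
loop [266. 148.] 43 [ 748.1 -286.4] [42.1 10.7] 43.8
loop [266. 161.] 128 [ 701.4 -245.6] [75.2 31.3] 54.2
loop [209. 174.] 153 [ 754.6 -103.7] [81.6 33.7] 62.9
loop [161. 199.] 115 [749.6  38.4] [56.4 28.4] 64.8
loop [170. 259.] 146 [567.2 136.6] [31.7 45. ] 82.6
loop [106. 333.] 911 [498.7 290.3] [238.3   5.5] 82.6
loop [ 12. 354.] 72 [557.9 423.6] [34.2  4.5] 82.0
```

Loop is about (0.568, 0.138). The bay axis points to about 82.6°, and the hook grip is about (0.480, -0.330) with yaw about 27.5°. I'm moving over the hook now.

Request:
arm_command(
  targets=[
    [[-0.047,-0.021,0.005,0,0,0],[-0.047,-0.021,0.005,0,0,0],[-0.047,-0.021,0.005,0,0,0],[-0.047,-0.021,0.005,0,0,0],[-0.047,-0.021,0.005,0,0,0],[-0.047,-0.021,0.005,0,0,0],[-0.047,-0.021,0.005,0,0,0]],
  ],
)

```text
clock: 0.98
position: [0.477, -0.3303, 0.2103]
ee_rot: [-2.221, -2.221, 0.0]
force: [0.4, -0.5, 0.6]
width: 1.0
gripper_force: 0.0
```

Request:
arm_command(
  targets=[
    [[0,0,0,0,0,0.18],[0,0,0,0,0,0.18],[0,0,0,0,0,0.18],[0,0,0,0,0,0.18],[0,0,0,0,0,0.18],[0,0,0,0,0,0.18],[0,0,0,0,0,0],[0,0,0,0,0,0],[0,0,0,0,0,0]],
  ],
  jaw=0.05,
)

```text
clock: 2.1
position: [0.4779, -0.329, 0.2107]
ee_rot: [-3.047, -0.766, 0.0]
force: [-0.6, 0.1, -0.1]
width: 0.544
gripper_force: 0.0
```

```bash
cat > pose.py <<'E'
from h import *
def pose():
    s=arm.observe(); M=R.from_rotvec(s['ee_rot']).as_matrix()
    print('t',round(s['clock'],2),'p',s['position'].round(4),'yaw tool x',round(np.degrees(np.arctan2(M[1,0],M[0,0])),2),'z',M[:,2].round(3),'F',s['force'].round(2),'w',round(s['width']*.0918,4),'g',round(s['gripper_force'],1)); return s,M
def todelta(p):
    s,M=pose(); print('tool delta',(M.T@(np.array(p)-s['position'])).round(4))
E
python3 - <<'E'
from pose import *
pose(); im=grab('wrist'); save(im,'w1.png',s=1.5); C=cloud(im)
np.savez('/tmp/w1',**im)
M=((C[...,2]>.070)&(C[...,2]<.082)); print(M.sum())
E
```

```text
t 2.1 p [ 0.4779 -0.329   0.2107] yaw tool x 28.24 z [-0.  0. -1.] F [-0.65  0.1  -0.1 ] w 0.0499 g 0.0
2591
```

View pics/w1.png

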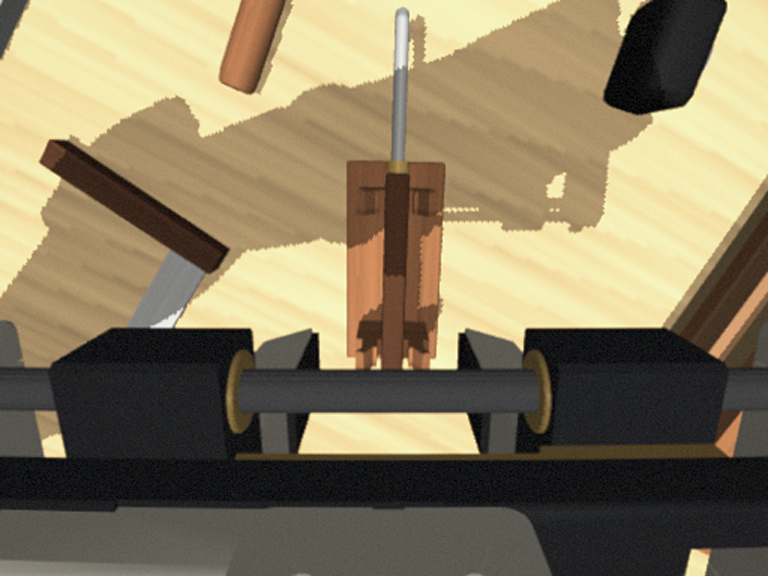

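The wrist view shows the handle's front end at (398,173), its back part at (394,366), and the shaft bend at (402,12).

```bash
python3 - <<'E'
from pose import *
im=dict(np.load('/tmp/w1.npz')); g=lambda *p:np.array(p)/1.5
a=onplane(im,[g(398,174),g(393.5,366)],.076); b=onplane(im,[g(402,13)],.067)
f=onplane(im,[g(400,165),g(402,70)],.067)
print(a.round(4),b.round(4))
C=cloud(im); 
ang=lambda d:np.degrees(np.arctan2(d[1],d[0]))
print('ang',ang(a[0]-a[1]),ang(b[0]-a[1]),ang(b[0]-a[0]))
u=(b[0]-a[1])[:2];u/=np.linalg.norm(u)
print('grip from front end',a[0][:2]-.065*u,'from bend outer',b[0][:2]-.155*u)
# dark handle top centroid by colour
hsv=cv2.cvtColor(im['pixels'],cv2.COLOR_RGB2HSV)
M=(C[...,2]>.073)&(C[...,2]<.080)&(np.abs((C[...,:2]-a[1][:2])@[-u[1],u[0]])<.02)
q=C[M][:,:2]; print(len(q),cv2.minAreaRect((q*1000).astype(np.float32)), np.median((q-a[0][:2])@[-u[1],u[0]]))
E
```

```text
[[ 0.5355 -0.303   0.076 ]
 [ 0.4308 -0.3569  0.076 ]] [[ 0.612 -0.264  0.067]]
ang 27.250333197759527 27.150933745890164 27.014650224578737
grip from front end [ 0.4776534  -0.33267961] from bend outer [ 0.47410065 -0.33473126]
2018 ((481.9803771972656, -330.9671325683594), (120.91716003417969, 39.198944091796875), 27.062271118164062) 0.0009146636968270733
```

Request:
arm_command(
  targets=[
    [[-0.002,0.003,0.03,0,0,0.019],[0,0,0.03,0,0,0],[0,0,0.03,0,0,0],[0,0,0.03,0,0,0],[0,0,0.015,0,0,0],[0,0,0.012,0,0,0],[0,0,0,0,0,0],[0,0,0,0,0,0]],
  ],
)

```text
clock: 3.15
position: [0.4781, -0.333, 0.0645]
ee_rot: [3.054, 0.734, 0.002]
force: [-0.2, 0.7, 0.6]
width: 0.545
gripper_force: 0.0
```

Request:
arm_command(
  targets=[
    [[0,0,0,0,0,0],[0,0,0,0,0,0],[0,0,0,0,0,0],[0,0,0,0,0,0],[0,0,0,0,0,0],[0,0,0,0,0,0]],
  ],
  jaw=0,
  newtons=50,
)

```text
clock: 3.9
position: [0.4777, -0.3326, 0.0638]
ee_rot: [3.055, 0.734, 0.0]
force: [-0.9, -0.6, 2.1]
width: 0.149
gripper_force: 50.0
```

```bash
python3 -c "
from pose import *
pose()"
```

```text
t 3.9 p [ 0.4777 -0.3326  0.0638] yaw tool x 27.03 z [ 0. -0. -1.] F [-0.95 -0.58  2.09] w 0.0137 g 50.0
```

Request:
arm_command(
  targets=[
    [[0,0,-0.01,0,0,0],[0,0,-0.025,0,0,0],[0,0,-0.03,0,0,0],[0,0,-0.03,0,0,0],[0,0,-0.015,0,0,0],[0,0,0,0,0,0],[0,0,0,0,0,0]],
  ],
)

```text
clock: 4.78
position: [0.4771, -0.3321, 0.1727]
ee_rot: [-3.053, -0.734, 0.002]
force: [-1.0, -0.5, -1.3]
width: 0.151
gripper_force: 50.0
```

Request:
arm_command(
  targets=[
    [[0.0234,-0.0278,0,0,0,0],[0.0234,-0.0278,0,0,0,0],[0.0234,-0.0278,0,0,0,0],[0.0234,-0.0278,0,0,0,0],[0.0234,-0.0278,0,0,0,0],[0.0234,-0.0278,0,0,0,0],[0.0234,-0.0278,0,0,0,0],[0.0234,-0.0278,0,0,0,0]],
  ],
)

```text
clock: 5.78
position: [0.5428, -0.0482, 0.1725]
ee_rot: [-3.054, -0.734, 0.003]
force: [-0.9, 0.3, -1.2]
width: 0.151
gripper_force: 50.0
```

Request:
arm_command(
  targets=[
    [[0,0,0,0,0,-0.121],[0,0,0,0,0,-0.121],[0,0,0,0,0,-0.121],[0,0,0,0,0,-0.121],[0,0,0,0,0,-0.121],[0,0,0,0,0,-0.121],[0,0,0,0,0,-0.121],[0,0,0,0,0,-0.121],[0,0,0,0,0,0],[0,0,0,0,0,0]],
  ],
)

```text
clock: 7.02
position: [0.543, -0.0495, 0.173]
ee_rot: [-2.364, -2.067, 0.001]
force: [-0.2, 0.8, -1.5]
width: 0.154
gripper_force: 50.0
```

```bash
python3 -c "
from pose import *
pose(); im=grab('wrist'); save(im,'w2.png',s=1.5); np.savez('/tmp/w2',**im)"
```

```text
t 7.03 p [ 0.543  -0.0495  0.173 ] yaw tool x 82.33 z [-0.001  0.    -1.   ] F [-0.19  0.82 -1.47] w 0.0142 g 50.0
```

View pics/w2.png

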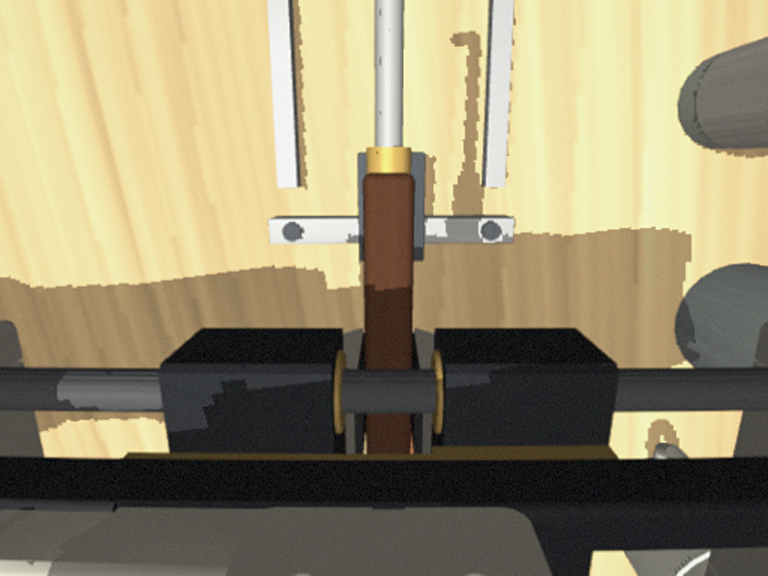

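The wrist view shows the strips running straight up the picture at columns 280–300 and 485–503, with the shaft at column 390, so hook and bay are parallel. The tip is out of view, so I'll use the fixed cameras to compare tip and loop.

```bash
python3 - <<'E'
from pose import *
im=dict(np.load('/tmp/w2.npz')); g=lambda *p:np.array(p)/1.5
a=onplane(im,[g(267,0),g(292,0),g(491,0),g(513,0),g(278,187),g(299,187),g(484,187),g(506,187)],.014)
m0=a[:4].mean(0);m1=a[4:].mean(0)
d=m0-m1; print('mid',m0.round(4),m1.round(4),'ang',np.degrees(np.arctan2(d[1],d[0])))
s=onplane(im,[g(388.5,140),g(388,3)],.173); d=s[1]-s[0]; print('shaft',s.round(4),np.degrees(np.arctan2(d[1],d[0])))
u=np.array([np.cos(np.radians(82.5)),np.sin(np.radians(82.5))]);n=np.array([-u[1],u[0]])
print('lat mid',(m0[:2]@n,m1[:2]@n),'shaft',s[:,:2]@n,'tcp',np.array([.543,-.0495])@n)
canv=[]
for nm,c in [('scene',(415,120)),('side',(165,245))]:
    im=grab(nm); np.savez('/tmp/'+nm+'2',**im)
    # project loop prior & expected tip
    p=im['pixels'][:,:,::-1]
    x0={'scene':250,'side':120}[nm]; y0={'scene':90,'side':170}[nm]
    canv.append(cv2.resize(p[y0:y0+110,x0:x0+130],None,fx=3,fy=3*1.0,interpolation=cv2.INTER_CUBIC))
cv2.imwrite('pics/c1.png',np.hstack(canv))
E
```

```text
mid [0.5654 0.1103 0.014 ] [0.5522 0.0055 0.014 ] ang 82.8259398156842
shaft [[0.5527 0.0255 0.173 ]
 [0.5572 0.0604 0.173 ]] 82.64161597996112
lat mid (np.float64(-0.5461341788152935), np.float64(-0.546734968027662)) shaft [-0.54460686 -0.54451988] tcp -0.5448156062408717
```

View pics/c1.png

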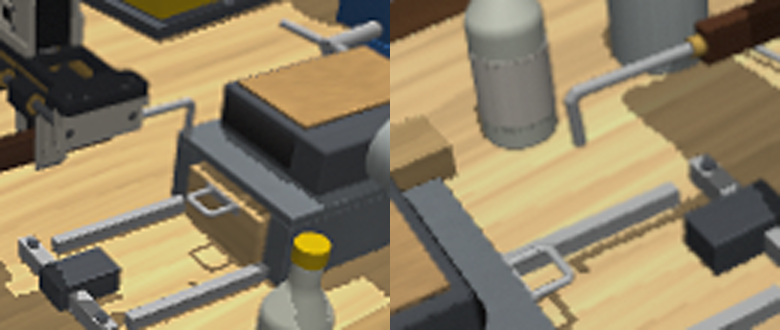

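The crops show the loop centre at about (211,201) in scene and (541,271) in side, and the tip at about (191,133) and (578,142). I'll triangulate both.

```bash
cat > tri.py <<'E'
from pose import *
def tri(ims,uvs):
    A=[]
    for im,uv in zip(ims,uvs):
        x,y=norm(im,[uv])[0]; P=np.linalg.inv(im['T'])[:3]
        A+= [x*P[2]-P[0],y*P[2]-P[1]]
    A=np.array(A); p=-np.linalg.lstsq(A[:,:3],A[:,3],rcond=None)[0]; return -(-p) if False else np.linalg.lstsq(A[:,:3],-A[:,3],rcond=None)[0]
E
sed -i 's/; p=-np.*$/; return np.linalg.lstsq(A[:,:3],-A[:,3],rcond=None)[0]/' tri.py
python3 - <<'E'
from tri import *
S=dict(np.load('/tmp/scene2.npz'));D=dict(np.load('/tmp/side2.npz'))
gs=lambda x,y:(x/3+250-.33,y/3+90-.33); gd=lambda x,y:((x-390)/3+120-.33,y/3+170-.33)
print('tip',tri([S,D],[gs(191,133),gd(578,142)]).round(4),'expected',(np.array([.543,-.0495])+.15*np.array([.1305,.9914])).round(4),.173-.038)
print('loop',tri([S,D],[gs(211,201),gd(541,271)]).round(4), onplane(S,[gs(211,201)],.054).round(4),onplane(D,[gd(541,271)],.054).round(4))
# depth points on loop
u=np.array([.1288,.9917]);n=np.array([-u[1],u[0]])
for nm,im in (('S',S),('D',D)):
    C=cloud(im); hsv=cv2.cvtColor(im['pixels'],cv2.COLOR_RGB2HSV)
    a=(C[...,:2]-[.568,.138])@u; b=(C[...,:2]-[.568,.138])@n
    M=(abs(C[...,2]-.055)<.006)&(abs(a)<.03)&(abs(b)<.025)&(hsv[...,1]<60)
    print(nm,M.sum(),'along',np.percentile(a[M],[0,5,50,95,100]).round(4),'lat',np.percentile(b[M],[0,5,50,95,100]).round(4),C[M][:,2].mean())
    # tray front face: points with z .02-.045, wood
    M=(C[...,2]>.022)&(C[...,2]<.045)&(abs(a-.02)<.03)&(abs(b)<.05); print(' front',M.sum(),np.percentile(a[M],[10,50,90]).round(4))
    M=(C[...,2]>.004)&(C[...,2]<.026)&(abs(a+.11)<.03)&(abs(b)<.018); print(' blockface',M.sum(),np.percentile(a[M],[10,50,90]).round(4))
E
```

```text
tip [0.5622 0.1053 0.1392] expected [0.5626 0.0992] 0.13499999999999998
loop [0.5679 0.1391 0.0551] [[0.5678 0.1426 0.054 ]] [[0.5669 0.1372 0.054 ]]
S 72 along [-0.0169 -0.0157  0.0025  0.0156  0.0159] lat [-0.0243 -0.0224 -0.005   0.0148  0.0208] 0.05782836440701733
 front 108 [0.0145 0.0165 0.0184]Traceback (most recent call last):
  File "<stdin>", line 15, in <module>
    return _quantile_unchecked(
        a, q, axis, out, overwrite_input, method, keepdims, weights)
    return _ureduce(a,
                    func=_quantile_ureduce_func,
    ...<5 lines>...
                    overwrite_input=overwrite_input,
                    method=method)
    r = func(a, **kwargs)
    result = _quantile(arr,
                       quantiles=q,
    ...<2 lines>...
                       out=out,
                       weights=wgt)
    slices_having_nans = np.isnan(arr[-1, ...])
                                  ~~~^^^^^^^^^
IndexError: index -1 is out of bounds for axis 0 with size 0
```

Request:
arm_command(
  targets=[
    [[0.012,0.0015,0,0,0,0.003],[0.012,0,0,0,0,0],[0.011,0,0.01,0,0,0],[0,0,0.02,0,0,0],[0,0,0.02,0,0,0],[0,0,0.018,0,0,0],[0,0,0,0,0,0],[0,0,0,0,0,0]],
  ],
)

```text
clock: 8.18
position: [0.5497, -0.0145, 0.106]
ee_rot: [2.365, 2.068, 0.0]
force: [0.8, 1.2, -1.7]
width: 0.147
gripper_force: 50.0
```

```bash
python3 - <<'E'
from tri import *
pose(); c=[]
for nm in ('scene','side'):
    im=grab(nm); np.savez('/tmp/'+nm+'3',**im); x0,y0={'scene':(285,115),'side':(140,215)}[nm]
    c.append(cv2.resize(im['pixels'][y0:y0+65,x0:x0+65,::-1],None,fx=6,fy=6,interpolation=cv2.INTER_CUBIC))
cv2.imwrite('pics/c2.png',np.hstack(c))
E
```

```text
t 8.18 p [ 0.5497 -0.0145  0.106 ] yaw tool x 82.34 z [ 0.  0. -1.] F [ 0.82  1.19 -1.66] w 0.0135 g 50.0
```

View pics/c2.png

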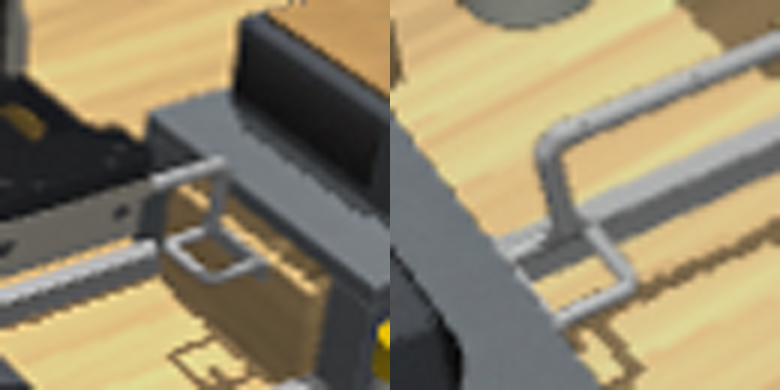

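The crops show the tip at (214,230) in scene and (568,232) in side, just above the loop centred at about (216,252) and (568,272).

```bash
python3 - <<'E'
from tri import *
S=dict(np.load('/tmp/scene3.npz'));D=dict(np.load('/tmp/side3.npz'))
gs=lambda x,y:(x/6+285-.42,y/6+115-.42); gd=lambda x,y:((x-390)/6+140-.42,y/6+215-.42)
t=tri([S,D],[gs(214,230),gd(568,232)]);l=tri([S,D],[gs(216,252),gd(568,272)]);print('tip',t.round(4),'loop',l.round(4))
u=np.array([.1288,.9917]);n=np.array([-u[1],u[0]]);d=(l-t)[:2];print('along',d@u,'tool y',-d@n)
for k in [(168,240),(210,278),(262,262)]: print('S corner',onplane(S,[gs(*k)],.054)[0].round(4))
for k in [(575,222),(632,283),(560,322)]: print('D corner',onplane(D,[gd(*k)],.054)[0].round(4))
E
```

```text
tip [0.5691 0.1372 0.0695] loop [0.5688 0.1402 0.0554]
along 0.0029998021301482747 tool y -0.0006864203460687444
S corner [0.5472 0.1326 0.054 ]
S corner [0.5825 0.1264 0.054 ]
S corner [0.5875 0.1563 0.054 ]
D corner [0.5854 0.1238 0.054 ]
D corner [0.5506 0.1266 0.054 ]
D corner [0.5517 0.1519 0.054 ]
```

Request:
arm_command(
  targets=[
    [[0.003,0,0,0,0,0],[0,0,0.008,0,0,0],[0,0,0.008,0,0,0],[0,0,0.008,0,0,0],[0,0,0.008,0,0,0],[0,0,0,0,0,0],[0,0,0,0,0,0]],
  ],
)

```text
clock: 9.15
position: [0.55, -0.012, 0.0738]
ee_rot: [2.365, 2.067, 0.0]
force: [-0.4, -0.3, -1.4]
width: 0.148
gripper_force: 50.0
```

```bash
python3 - <<'E'
from tri import *
pose(); c=[]
for nm in ('scene','side'):
    im=grab(nm); np.savez('/tmp/'+nm+'4',**im); x0,y0={'scene':(285,115),'side':(140,215)}[nm]
    c.append(cv2.resize(im['pixels'][y0:y0+65,x0:x0+65,::-1],None,fx=6,fy=6,interpolation=cv2.INTER_CUBIC))
cv2.imwrite('pics/c3.png',np.hstack(c))
E
```

```text
t 9.15 p [ 0.55   -0.012   0.0738] yaw tool x 82.31 z [ 0. -0. -1.] F [-0.39 -0.35 -1.38] w 0.0136 g 50.0
```

View pics/c3.png

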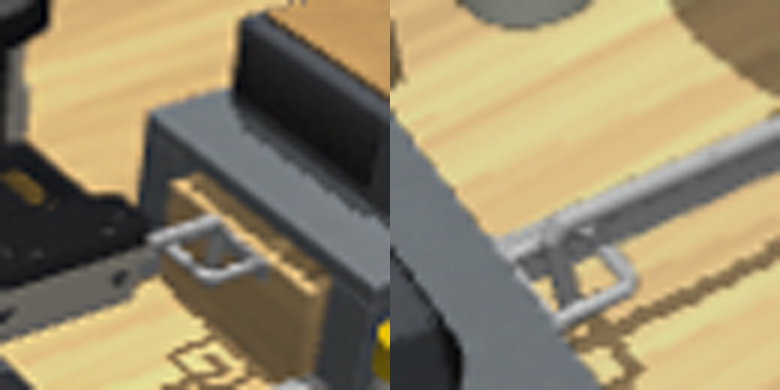

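The tip hangs inside the loop in both views, at (213,245) and (565,285). I'm pulling out gently.

Request:
arm_command(
  targets=[
    [[-0.003,0,0,0,0,0],[-0.003,0,0,0,0,0],[-0.003,0,0,0,0,0],[-0.004,0,0,0,0,0],[-0.005,0,0,0,0,0],[-0.005,0,0,0,0,0],[-0.005,0,0,0,0,0],[-0.005,0,0,0,0,0]],
  ],
)

```text
clock: 10.25
position: [0.5454, -0.045, 0.0737]
ee_rot: [2.365, 2.068, 0.0]
force: [0.3, 3.3, -1.4]
width: 0.15
gripper_force: 50.0
```

Request:
arm_command(
  targets=[
    [[-0.006,0,0,0,0,0],[-0.006,0,0,0,0,0],[-0.006,0,0,0,0,0],[-0.006,0,0,0,0,0],[-0.006,0,0,0,0,0],[-0.006,0,0,0,0,0],[-0.006,0,0,0,0,0],[-0.006,0,0,0,0,0]],
  ],
)

```text
clock: 11.25
position: [0.539, -0.0926, 0.0737]
ee_rot: [-2.365, -2.068, 0.0]
force: [0.9, 3.5, -1.1]
width: 0.145
gripper_force: 50.0
```

```bash
cat > w.py <<'E'
from tri import *
pose()
u=np.array([.1288,.9917]);n=np.array([-u[1],u[0]]);o=np.array([.5715,.160])
for nm in ('scene','side'):
    im=grab(nm); C=cloud(im); hsv=cv2.cvtColor(im['pixels'],cv2.COLOR_RGB2HSV)
    a=(C[...,:2]-o)@u; b=(C[...,:2]-o)@n
    M=(C[...,2]>.056)&(C[...,2]<.066)&(a<-.005)&(a>-.16)&(abs(b)<.06)&(hsv[...,1]>70)
    print(nm,'tray rim',M.sum(),np.percentile(a[M],[1,5,50]).round(4) if M.sum() else '')
    M=(C[...,2]>.026)&(C[...,2]<.032)&(a<-.08)&(abs(b)<.025)&(hsv[...,1]<90); 
    if M.sum(): print(' block top max',np.percentile(a[M],[1,50,95,99]).round(4))
E
python3 w.py
```

```text
t 11.25 p [ 0.539  -0.0926  0.0737] yaw tool x 82.32 z [-0.  0. -1.] F [ 0.87  3.49 -1.05] w 0.0133 g 50.0
scene tray rim 230 [-0.0783 -0.0776 -0.0593]
 block top max [-0.1993 -0.168  -0.1387 -0.1359]
side tray rim 485 [-0.0793 -0.0781 -0.0615]
 block top max [-0.1985 -0.1659 -0.1367 -0.1346]
```

Request:
arm_command(
  targets=[
    [[-0.006,0,0,0,0,0],[-0.006,0,0,0,0,0],[-0.006,0,0,0,0,0],[-0.006,0,0,0,0,0],[-0.005,0,0,0,0,0],[-0.005,0,0,0,0,0],[-0.004,0,0,0,0,0],[-0.003,0,0,0,0,0]],
  ],
)

```text
clock: 12.35
position: [0.5335, -0.1331, 0.0737]
ee_rot: [-2.365, -2.068, -0.0]
force: [0.4, 3.2, -1.7]
width: 0.145
gripper_force: 50.0
```

Request:
arm_command(
  targets=[
    [[-0.002,0,0,0,0,0],[-0.002,0,0,0,0,0],[-0.002,0,0,0,0,0]],
  ],
)

```text
clock: 12.72
position: [0.5327, -0.1388, 0.0737]
ee_rot: [-2.365, -2.068, -0.0]
force: [0.2, 3.4, -2.4]
width: 0.152
gripper_force: 50.0
```

Request:
arm_command(
  targets=[
    [[-0.0015,0,0,0,0,0],[-0.0015,0,0,0,0,0]],
  ],
)

```text
clock: 12.98
position: [0.5323, -0.1418, 0.0738]
ee_rot: [2.365, 2.068, 0.0]
force: [1.2, 3.4, -1.6]
width: 0.15
gripper_force: 50.0
```

Request:
arm_command(
  targets=[
    [[-0.001,0,0,0,0,0],[-0.001,0,0,0,0,0]],
  ],
)

```text
clock: 13.22
position: [0.5321, -0.1437, 0.0737]
ee_rot: [-2.365, -2.068, -0.0]
force: [-0.2, 3.5, -1.8]
width: 0.149
gripper_force: 50.0
```

Request:
arm_command(
  targets=[
    [[-0.001,0,0,0,0,0],[-0.001,0,0,0,0,0]],
  ],
)

```text
clock: 13.48
position: [0.5318, -0.1458, 0.0737]
ee_rot: [2.365, 2.068, -0.0]
force: [0.8, 3.0, -2.1]
width: 0.149
gripper_force: 50.0
```

Request:
arm_command(
  targets=[
    [[-0.0007,0,0,0,0,0],[-0.0007,0,0,0,0,0]],
  ],
)

```text
clock: 13.72
position: [0.5316, -0.1472, 0.0737]
ee_rot: [2.365, 2.068, 0.0]
force: [0.8, 3.8, -1.9]
width: 0.152
gripper_force: 50.0
```

Request:
arm_command(
  targets=[
    [[-0.0007,0,0,0,0,0]],
  ],
)

```text
clock: 13.85
position: [0.5315, -0.1479, 0.0737]
ee_rot: [2.365, 2.068, 0.0]
force: [0.9, 3.0, -2.3]
width: 0.149
gripper_force: 50.0
```

Request:
arm_command(
  targets=[
    [[-0.0007,0,0,0,0,0]],
  ],
)

```text
clock: 13.98
position: [0.5314, -0.1484, 0.0737]
ee_rot: [-2.365, -2.068, -0.0]
force: [1.1, 4.3, -1.1]
width: 0.15
gripper_force: 50.0
```

Request:
arm_command(
  targets=[
    [[-0.0007,0,0,0,0,0]],
  ],
)

```text
clock: 14.1
position: [0.5315, -0.1485, 0.0737]
ee_rot: [-2.364, -2.068, -0.001]
force: [0.9, 7.6, -2.1]
width: 0.149
gripper_force: 50.0
```

Request:
arm_command(
  targets=[
    [[-0.0007,0,0,0,0,0]],
  ],
)

```text
clock: 14.22
position: [0.5315, -0.1486, 0.0737]
ee_rot: [-2.364, -2.068, -0.002]
force: [0.5, 7.9, -2.9]
width: 0.146
gripper_force: 50.0
```

Request:
arm_command(
  targets=[
    [[-0.0007,0,0,0,0,0]],
  ],
)

```text
clock: 14.35
position: [0.5315, -0.1487, 0.0736]
ee_rot: [-2.363, -2.068, -0.002]
force: [1.6, 9.6, -3.4]
width: 0.148
gripper_force: 50.0
```

Request:
arm_command(
  targets=[
    [[-0.0007,0,0,0,0,0],[0,0,0,0,0,0]],
  ],
)

```text
clock: 14.6
position: [0.5315, -0.1488, 0.0736]
ee_rot: [-2.362, -2.069, -0.003]
force: [1.3, 10.7, -3.1]
width: 0.15
gripper_force: 50.0
```

Request:
arm_command(
  targets=[
    [[-0.0007,0,0,0,0,0],[0,0,0,0,0,0]],
  ],
)

```text
clock: 14.85
position: [0.5315, -0.1489, 0.0735]
ee_rot: [-2.361, -2.069, -0.003]
force: [2.4, 11.0, -3.5]
width: 0.147
gripper_force: 50.0
```

Request:
arm_command(
  targets=[
    [[-0.0007,0,0,0,0,0],[0,0,0,0,0,0]],
  ],
)

```text
clock: 15.1
position: [0.5315, -0.149, 0.0735]
ee_rot: [-2.36, -2.069, -0.004]
force: [3.1, 14.5, -3.8]
width: 0.15
gripper_force: 50.0
```

Request:
arm_command(
  targets=[
    [[0,0,0,0,0,0],[0,0,0,0,0,0],[0,0,0,0,0,0],[0,0,0,0,0,0],[0,0,0,0,0,0],[0,0,0,0,0,0]],
  ],
)

```text
clock: 15.85
position: [0.5315, -0.149, 0.0735]
ee_rot: [-2.36, -2.069, -0.004]
force: [2.5, 14.1, -2.6]
width: 0.149
gripper_force: 50.0
```

```bash
python3 w.py
```

```text
t 15.85 p [ 0.5315 -0.149   0.0735] yaw tool x 82.49 z [ 0.     0.004 -1.   ] F [ 2.51 14.13 -2.61] w 0.0137 g 50.0
scene tray rim 349 [-0.135  -0.1339 -0.0894]
 block top max [-0.1992 -0.1707 -0.1373 -0.1335]
side tray rim 689 [-0.1344 -0.1325 -0.085 ]
 block top max [-0.1993 -0.1782 -0.156  -0.1533]
```

Request:
arm_command(
  targets=[
    [[0.002,0,0,0,0,0],[0.002,0,0,0,0,0],[0.002,0,0,0,0,0],[0.002,0,0,0,0,0],[0.002,0,0,0,0,0],[0,0,0,0,0,0]],
  ],
)

```text
clock: 16.7
position: [0.5322, -0.1428, 0.0738]
ee_rot: [2.365, 2.068, -0.0]
force: [0.3, -0.4, -1.2]
width: 0.148
gripper_force: 50.0
```

```bash
python3 w.py; python3 - <<'E'
from tri import *
c=[]
for nm in ('scene','side'):
    im=grab(nm); np.savez('/tmp/'+nm+'5',**im); x0,y0={'scene':(225,130),'side':(180,180)}[nm]
    c.append(cv2.resize(im['pixels'][y0:y0+95,x0:x0+95,::-1],None,fx=4,fy=4,interpolation=cv2.INTER_CUBIC))
cv2.imwrite('pics/c4.png',np.hstack(c))
E
```

```text
t 16.7 p [ 0.5322 -0.1428  0.0738] yaw tool x 82.32 z [ 0. -0. -1.] F [ 0.33 -0.37 -1.21] w 0.0136 g 50.0
scene tray rim 351 [-0.1347 -0.1337 -0.089 ]
 block top max [-0.1998 -0.1709 -0.1371 -0.1333]
side tray rim 682 [-0.1344 -0.1325 -0.0859]
 block top max [-0.1989 -0.1783 -0.1558 -0.154 ]
```

View pics/c4.png

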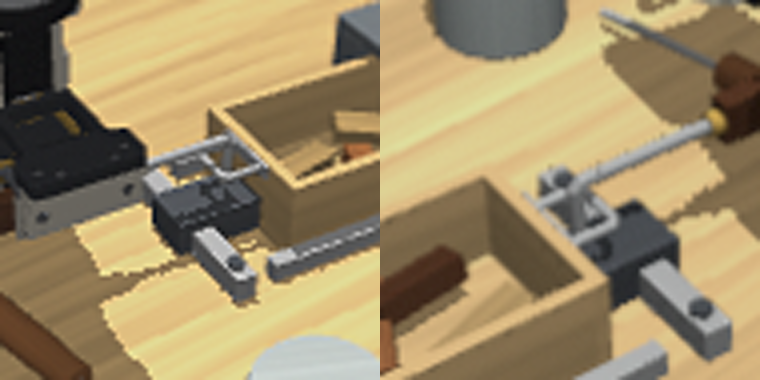

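The tray front touches the block and the tip is centred in the loop without load. I'm lifting straight out and returning.

Request:
arm_command(
  targets=[
    [[0,0,-0.006,0,0,0],[0,0,-0.01,0,0,0],[0,0,-0.012,0,0,0],[0,0,-0.012,0,0,0],[0,0,-0.02,0,0,0],[0,0,-0.02,0,0,0],[0,0,-0.02,0,0,0],[0,0,0,0,0,0]],
  ],
)

```text
clock: 17.9
position: [0.5333, -0.143, 0.1757]
ee_rot: [2.363, 2.066, 0.004]
force: [-0.8, -0.7, -1.6]
width: 0.151
gripper_force: 50.0
```

```bash
python3 w.py
```

```text
t 17.9 p [ 0.5333 -0.143   0.1757] yaw tool x 82.32 z [ 0.004 -0.001 -1.   ] F [-0.76 -0.71 -1.62] w 0.0139 g 50.0
scene tray rim 347 [-0.1343 -0.1337 -0.0899]
 block top max [-0.1992 -0.1705 -0.1382 -0.134 ]
side tray rim 696 [-0.1341 -0.1325 -0.0862]
 block top max [-0.199  -0.1777 -0.1559 -0.1536]
```

Request:
arm_command(
  targets=[
    [[0,0,0,0,0,0.121],[0,0,0,0,0,0.121],[0,0,0,0,0,0.121],[0,0,0,0,0,0.121],[0,0,0,0,0,0.121],[0,0,0,0,0,0.121],[0,0,0,0,0,0.121],[0,0,0,0,0,0.118],[0,0,0,0,0,0]],
  ],
)

```text
clock: 19.12
position: [0.5317, -0.1425, 0.1728]
ee_rot: [-3.054, -0.735, 0.003]
force: [0.5, -0.2, -0.8]
width: 0.145
gripper_force: 50.0
```

Request:
arm_command(
  targets=[
    [[-0.0225,0.024,0,0,0,0],[-0.0225,0.024,0,0,0,0],[-0.0225,0.024,0,0,0,0],[-0.0225,0.024,0,0,0,0],[-0.0225,0.024,0,0,0,0],[-0.0225,0.024,0,0,0,0],[0,0,0,0,0,0],[0,0,0,0,0,0]],
  ],
)

```text
clock: 20.12
position: [0.4774, -0.3317, 0.1732]
ee_rot: [-3.053, -0.737, 0.001]
force: [-0.1, 0.8, -1.5]
width: 0.146
gripper_force: 50.0
```

```bash
python3 - <<'E'
from tri import *
todelta([.4777,-.3326,.0638])
c=[]
for nm in ('scene','side'):
    im=grab(nm); x0,y0={'scene':(110,130),'side':(275,90)}[nm]
    c.append(cv2.resize(im['pixels'][y0:y0+130,x0:x0+130,::-1],None,fx=3,fy=3,interpolation=cv2.INTER_CUBIC))
cv2.imwrite('pics/c5.png',np.hstack(c))
E
```

```text
t 20.12 p [ 0.4774 -0.3317  0.1732] yaw tool x 27.13 z [-0.001  0.001 -1.   ] F [-0.08  0.78 -1.48] w 0.0134 g 50.0
tool delta [-1.000e-04  1.100e-03  1.094e-01]
```

View pics/c5.png

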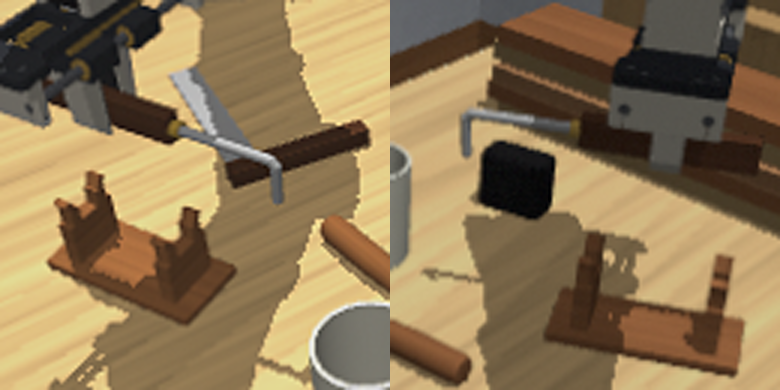

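The hook is level above the rest, with the tip at (277,197) in scene and (466,150) in side, and it lines up with the fork slots. Lowering.

Request:
arm_command(
  targets=[
    [[0,0.001,0.02,0,0,0],[0,0,0.025,0,0,0],[0,0,0.02,0,0,0],[0,0,0.015,0,0,0],[0,0,0.01,0,0,0],[0,0,0.007,0,0,0],[0,0,0,0,0,0],[0,0,0,0,0,0]],
  ],
)

```text
clock: 21.22
position: [0.4781, -0.3335, 0.0772]
ee_rot: [3.054, 0.734, 0.001]
force: [-0.8, 0.1, -1.2]
width: 0.151
gripper_force: 50.0
```

Request:
arm_command(
  targets=[
    [[0,0,0.005,0,0,0],[0,0,0.004,0,0,0],[0,0,0.002,0,0,0],[0,0,0,0,0,0]],
  ],
)

```text
clock: 21.72
position: [0.4777, -0.3332, 0.0655]
ee_rot: [-3.054, -0.734, 0.0]
force: [-0.4, -0.7, -1.1]
width: 0.147
gripper_force: 50.0
```

```bash
python3 -c "
from pose import *
todelta([.4777,-.3326,.0638])"
```

```text
t 21.73 p [ 0.4777 -0.3332  0.0655] yaw tool x 27.02 z [-0.  0. -1.] F [-0.4  -0.65 -1.07] w 0.0135 g 50.0
tool delta [ 0.0003 -0.0006  0.0017]
```

Request:
arm_command(
  targets=[
    [[0,0,0.001,0,0,0],[0,0,0.0007,0,0,0],[0,0,0,0,0,0]],
  ],
)

```text
clock: 22.1
position: [0.4779, -0.3333, 0.064]
ee_rot: [-3.055, -0.734, -0.0]
force: [0.3, 0.6, -1.6]
width: 0.149
gripper_force: 50.0
```

Request:
arm_command(
  targets=[
    [[0,0,0,0,0,0],[0,0,0,0,0,0],[0,0,0,0,0,0],[0,0,0,0,0,0],[0,0,0,0,0,0]],
  ],
  jaw=0.045,
)

```text
clock: 22.72
position: [0.4779, -0.3333, 0.0641]
ee_rot: [3.055, 0.734, 0.0]
force: [0.0, -0.6, -0.6]
width: 0.489
gripper_force: 0.0
```

Request:
arm_command(
  targets=[
    [[0,0,-0.01,0,0,0],[0,0,-0.02,0,0,0],[0,0,-0.03,0,0,0],[0,0,-0.04,0,0,0],[0,0,-0.04,0,0,0],[0,0,0,0,0,0],[0,0,0,0,0,0]],
  ],
)

```text
clock: 23.6
position: [0.4777, -0.333, 0.2041]
ee_rot: [-3.054, -0.734, -0.0]
force: [0.0, 0.0, -0.3]
width: 0.493
gripper_force: 0.0
```

```bash
python3 w.py; python3 - <<'E'
from tri import *
w=grab('wrist'); s=grab('side'); c=[cv2.resize(w['pixels'][:,:,::-1],(400,300)),cv2.resize(s['pixels'][130:235,275:415,::-1],(400,300))]
cv2.imwrite('pics/c6.png',np.hstack(c))
C=cloud(w); u=np.array([.89,.456]);n=np.array([-.456,.89]);o=np.array([.4777,-.3326])
a=(C[...,:2]-o)@u;b=(C[...,:2]-o)@n
for lo,hi in((-.045,-.02),(-.02,.0),(0,.03),(.03,.06)):
    M=(a>lo)&(a<hi)&(abs(b)<.0055)&(C[...,2]>.05)&(C[...,2]<.1); print(lo,M.sum(),np.median(C[M][:,2]) if M.any() else '')
E
```

```text
t 23.6 p [ 0.4777 -0.333   0.2041] yaw tool x 27.03 z [ 0.  0. -1.] F [ 0.    0.01 -0.32] w 0.0453 g 0.0
scene tray rim 352 [-0.1343 -0.1335 -0.0888]
 block top max [-0.1997 -0.1706 -0.1369 -0.1335]
side tray rim 684 [-0.1338 -0.1325 -0.0855]
 block top max [-0.1997 -0.1771 -0.156  -0.1542]
-0.045 310 0.07500616149185702
-0.02 259 0.0749804464925033
0 424 0.07502674703368273
0.03 458 0.07502048621088317
```

View pics/c6.png

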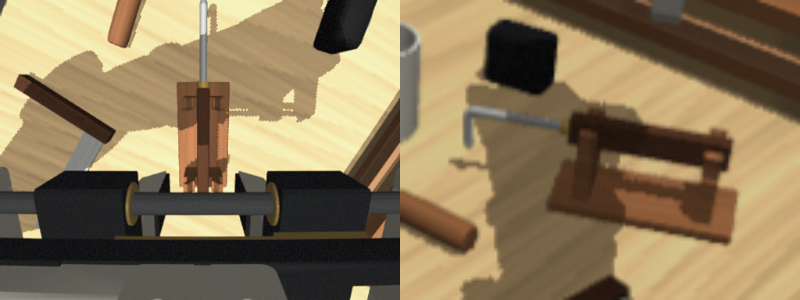

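The hook lies level in both forks: its top is at 75 mm along its length, and both views agree. The tray is still drawn out at the block.

```bash
python3 -c "
from cell import arm
print(arm.sign_off())"
```

```text
the job is handed in; nothing more can be done
None
```

I drew the tray out with the hook, held it against the stop block at about 14 N for nearly a second, then unhooked and laid the hook back level in its rest; the job was handed in at about 24 s.

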